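# Hang the used pipette on the pipette carousel

### The job

Put the pipette that stands in the bench holder away on the pipette carousel: first turn the carousel until its one empty fork faces its front, over the pointer on the foot, and then hang the pipette in that fork, upright, with its flange resting flat on both prongs. Keep the pipette upright all the way, leave the empty fork at the front, and do not push about the box, jar, dish, pack and dropper bottle that stand around.

Things in the scene. Friction and masses are not known exactly. Their poses are not given: they have to be found in the camera images.
- carousel: Fixed round foot, grey with a black top (radius 95 mm, 12 mm high) of the pipette carousel, with a column of radius 11 mm. Origin on the turning axis at the table surface; z up. Its own -x axis is its front (roughly toward the robot): there a grey pointer 18 mm wide with a white line sticks out of the foot to 132 mm from the axis, 12 mm high.
- rotor (a joint): Angle (rad) of the white rotor on the carousel's column about the vertical axis, growing counterclockwise seen from above; 0 or 6.283 when the empty fork points exactly to the front. Stops at -0.7 and 7.0; stays where it is left (friction 0.08 N m). Six forks 60 degrees apart reach 112 mm from the axis; prong tops 185 mm above the table, prongs 6 mm thick.
- knob (a point): Grip point on the round grey fluted knob on top of the rotor, on the turning axis, 229 mm above the table. The knob is 36 to 38 mm across, from 200 to 250 mm above the table; it turns the rotor. Round it, five of the six forks hold fixed pipettes of the loose one's shape (90 mm from the turning axis, tops 255 mm and tips 40 mm above the table).
- free_fork (a point): Hanging point of the empty fork: mid-slot between the two prongs, 90 mm from the turning axis, at the height of the prongs' top faces (185 mm). The slot is 26 mm wide, open outward, its closed inner end 75 mm from the axis; the prongs end 112 mm from the axis, each with a small bump 4 mm high at 109 mm that keeps the flange from sliding off.
- front_mark (a point): Fixed point above the pointer, 90 mm from the turning axis at prong height: where the hanging point of the empty fork has to be.
- holder: Fixed grey bench holder: a tube 34 mm across and 80 mm high (bore 16 mm, floor 8 mm above the table) on a foot of radius 36 mm and 8 mm high. Origin at the centre of its underside. The loose pipette stands in the tube: its thin shaft is 70 mm deep in the bore, so lift it more than 75 mm straight up to clear.
- pipette_used: The loose pipette, 215 mm long, about 90 g, upright. Origin at its tip, z along its axis to the plunger. From the tip: shaft up to 11 mm across to 70 mm; body 22 mm across to 115; neck 20 mm across to 145; round flange 38 mm across to 151; white grip 26 mm across to 199; plunger button 16 mm across to 215 mm. Round about its axis: yaw does not matter.
- flange (a point): Centre of the underside of the loose pipette's flange, 145 mm from the tip; it rests on the prongs when hung.
- grip (a point): Middle of the white grip of the loose pipette, on its axis, 177 mm from the tip: where to take it, from above.
- lancet_box: Upright cardboard box 50 x 60 x 75 mm beside the holder, a bystander; origin at the centre of its underside.
- cotton_jar: Pale round jar with a white lid, 68 mm across, 98 mm high, a bystander at the other side of the table; origin at the centre of its underside.
- petri_dish: Flat pale round dish 62 mm across, 16 mm high, a bystander in front of the carousel; origin at the centre of its underside.
- slide_pack: Flat blue and white cardboard box 52 x 78 x 24 mm, a bystander in front of the carousel; origin at the centre of its underside.
- dropper: Small dropper bottle 27 mm across, 63 mm high, a bystander beside the carousel; origin at the centre of its underside.
There are look-alikes about, which are no part of the job. What is meant by the pipette_used is not green, and is the smaller of those in its own colour.

How it is judged:
On the way:
1. the empty fork has been turned to the front and stands still, within 20 mm of the front mark (horizontal distance between free_fork and front_mark below 0.02 m and velocity of joint rotor between -0.1 and 0.1 rad/s), for 0.3 s.
At the end, for the whole second after the job is handed in: The empty fork is within 20 mm of the front mark and still; the pipette hangs in it at rest: flange centre within 10 mm of the hanging point sideways and 3 mm in height, within 7 degrees of upright (all of step 1 and horizontal distance between flange and free_fork below 0.01 m and z of flange in the frame of free_fork between -0.003 and 0.003 m and angle between pipette_used's own z axis and vertical below 0.12 rad and linear speed of pipette_used below 0.03 m/s); the robot touches nothing.
It fails at once if the pipette is tipped more than 35 degrees (angle between pipette_used's own z axis and vertical above 0.61 rad).
It fails at once if a bystander (box, jar, dish, pack or dropper bottle) is pushed more than 30 mm (distance of any of lancet_box, cotton_jar, petri_dish, slide_pack, dropper from where it was at the start of the episode above 0.03 m).
It also fails if it takes over 72 s, if anything falls off the work surface, if the arm or the gripper's body presses on something with over 40 N, if the wrist force passes 120 N, or if a joint passes its speed limit or range.

### The arm

A 6-joint arm with a two-finger parallel gripper is mounted at the origin on a cart in front of the work surface, level with it; the furniture and walls round the work are solid. World frame = base frame: x ahead of the robot, y to its left, z up, the work surface at z = 0. Lengths are in m, angles in rad, forces in N, time in s.
With the tool pointing down it reaches from about 0.275 to 0.725 m from the base axis. Payload 15.9 kg.
Tool frame: the origin (TCP) lies at the very end of the fingers, on their centre line; the grasp point (between the pads) lies 19 mm behind it (tcp_to_grasp is the z of the grasp point in the tool frame, in m); z points along the fingers, y is the direction in which the jaws open and shut (so a half turn about z gives the same grasp; the last joint's range is limited). The gripper opens to 85 mm and grips with 20 to 120 N. Pads are 22 mm wide; open, the fingers measure 114 mm over their backs; the gripper's body (76 mm by 85 mm) begins 54 mm behind the grasp point. The pads swing forward as they close: fully open they stand 13 mm farther back than shut.
Start: joints at [1.316, 0.213, -0.034, 1.323, 0, 1.571], TCP at [0.126, 0.484, 0.202] pointing down, gripper open.
Joint ranges: [-2.98, 2.98], [-0.74, 1.72], [-1.14, 1.35], [-2.1, 2.04], [-1.57, 1.44], [-3.14, 3.14]. Speed limits (rad/s): [1.89, 1.89, 2.39, 2.57, 3.14, 3.14].

### API

Orientations are given as a rotation vector (axis times angle).
In Python, from station import * gives the robot as it stands.
- The arm moves only by the tool servo_tool, never from a script. Its argument "increments" is a list of rows, each a list of 5 numbers: the shift along the tool's x, y, z in mm, then the turn about the tool's z in units of 5 degrees (1.0 is 5 degrees), then the opening, from -1 (shut) to 1 (fully open), so that 0 is half open. In form: [[x, y, z, spin, jaw], ...]. A call has 1 to 10 rows; each row shifts and turns the commanded pose from where the row before left it, along the tool's axes as they then stand; what a row does not reach is not made up. A row lasts 1/12 s, in which the tool goes at most 41.7 mm and 7.16 degrees, less where a joint would pass 70% of its speed; a pose out of reach is approached as far as the arm can. A call is refused whole if a number of a shift passes 41.7 or a number of a turn 1, either way. A call with a gripper value outside its range is refused whole. The fingers move at their own pace and stop on an object; "squeeze" is the grip in N (left out, the last holds). Time passes only in rows, so rows that do not move let the fingers close. It gives the time, the measured TCP pose, the force and the opening at its end, in the units of the state.
- state(): the state, without advancing time (a new reading comes with each control period).
- snapshot(name): name is "side" or "top"; returns the picture (384x512x3 uint8, red, green, blue); there is no depth.
- camera_model(name): a dict with "intrinsics" (3x3 intrinsics, pixels), "distortion" ([k1, k2, p1, p2, k3] as OpenCV has them; the pictures are not rectified), "pose" (4x4, takes a point from camera to world coordinates). Camera axes: x right, y up, looking along -z (the intrinsics and any distortion apply to the point x, -y, -z); pixel columns grow to the right and rows downward; lengths in m; the calibration is good to about 2 mm. A picture is of the moment at which its call begins. camera_model takes no time and is no camera call.
- job_done(): hands the job in, once; it reports no verdict.
The state is a dict: "t": time; "joint_pos": joint angles; "dq": joint speeds; "tau": joint torques, N m; "tcp_pos": TCP position; "ee_rot": TCP orientation; "wrist_force": force on the tool from outside, world axes, zero at the start; "ft_torque": the same for the moment, N m; "grip_width": opening from 0.0 (shut) to 1.0 (fully open).
Only numpy, scipy, OpenCV 4.12 (cv2) and the standard library are available. Lean on these libraries where they do the work, as an engineer would, in place of code of your own. Each camera call takes 0.05 s, during which the arm holds its last target.

## Working session

There is one attempt and no reset: what is moved stays moved. The work goes in short steps, Python scripts to look and compute and a tool call to move; the robot and the scene stay as the last step left them, time stands still between calls to the robot, and variables do not carry over. Pictures are saved under pics/ and viewed, and the job is handed in when it is done.

Besides the shell and the picture viewer there is one more tool, called by a JSON object that holds its "api" and its "payload". servo_tool: Moves the arm, as the interface text tells. Its arguments: {"type":"object","properties":{"increments":{"type":"array"},"squeeze":{"type":"number"}},"required":["increments"]}

```bash
ls; mkdir -p pics
cat > h.py <<'E'
import numpy as np, cv2
from station import *
def snap(n,f):
    im=np.array(snapshot(n)); cv2.imwrite('pics/'+f,im[:,:,::-1]); return im
def ray(n,u,v):
    c=camera_model(n);K=np.array(c['intrinsics'],float);D=np.array(c['distortion'],float);P=np.array(c['pose'])
    x,y=cv2.undistortPoints(np.array([[[u,v]]],float),K,D)[0,0]
    return P[:3,3],P[:3,:3]@np.array([x,-y,-1.])
def onz(n,u,v,z):
    o,d=ray(n,u,v); return o+d*(z-o[2])/d[2]
def tri(u1,v1,u2,v2):
    a,d=ray('side',u1,v1);b,e=ray('top',u2,v2)
    d=d/np.linalg.norm(d);e=e/np.linalg.norm(e)
    s=np.linalg.lstsq(np.c_[d,-e],b-a,rcond=None)[0]
    p=a+d*s[0];q=b+e*s[1]; return (p+q)/2,np.linalg.norm(p-q)
def proj(n,p):
    c=camera_model(n);K=np.array(c['intrinsics'],float);D=np.array(c['distortion'],float);P=np.array(c['pose'])
    q=P[:3,:3].T@(np.array(p)-P[:3,3]); q=np.array([q[0],-q[1],-q[2]])
    return cv2.projectPoints(q[None],np.zeros(3),np.zeros(3),K,D)[0].ravel()
E
python3 - <<'E'
from h import *
snap('side','s0.png');snap('top','t0.png')
for n in('side','top'):
    c=camera_model(n);print(n,np.round(c['pose'],3).tolist(),c['intrinsics'],c['distortion'])
print(state())
E
```

```text
pics
side [[-0.989, 0.05, -0.137, 0.355], [-0.145, -0.453, 0.88, 1.005], [-0.018, 0.89, 0.456, 0.655], [0.0, 0.0, 0.0, 1.0]] [[349.47525042   0.         255.30953602]
 [  0.         349.47525042 193.063558  ]
 [  0.           0.           1.        ]] [-0.00759061  0.          0.          0.          0.        ]
top [[-0.221, 0.95, -0.222, 0.223], [-0.975, -0.216, 0.047, 0.103], [-0.003, 0.227, 0.974, 1.359], [0.0, 0.0, 0.0, 1.0]] [[359.61563478   0.         259.17319328]
 [  0.         359.61563478 191.794381  ]
 [  0.           0.           1.        ]] [-0.10656399  0.          0.          0.          0.        ]
{'t': 0.1, 'joint_pos': array([ 1.31597883e+00,  2.13302242e-01, -3.49779359e-02,  1.32347550e+00,
        4.33114908e-06,  1.57082095e+00]), 'dq': array([-0.0004015 ,  0.00164991,  0.0001809 , -0.00163616, -0.00058344,
        0.00070984]), 'tau': array([ 2.99386324e-03, -6.87254977e+01,  4.87805843e+01,  1.24085852e-02,
        2.35588313e-04,  6.55557733e-05]), 'tcp_pos': array([0.12595264, 0.48354672, 0.20117531]), 'ee_rot': array([-3.99206630e-01, -3.11599798e+00,  1.49381400e-03]), 'wrist_force': array([-0.46233673,  0.27802235, -0.42677498]), 'ft_torque': array([-0.03420496,  0.02996956, -0.00943306]), 'grip_width': 0.999050416235164}
```

View pics/s0.png

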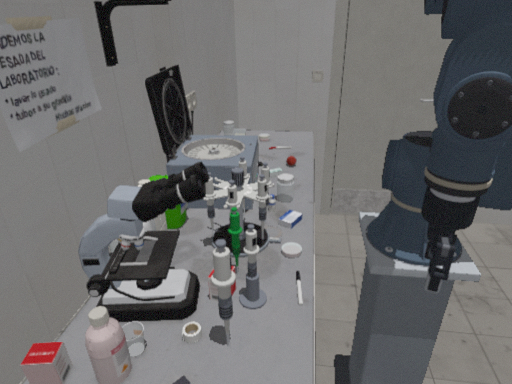

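View pics/t0.png

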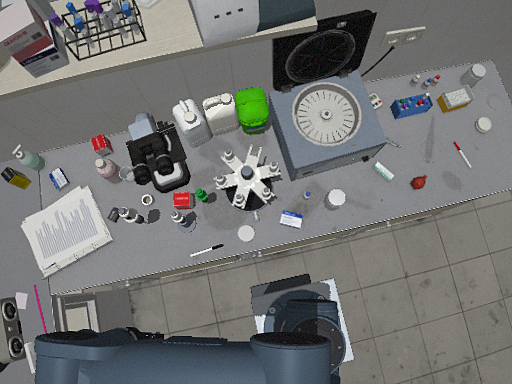

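Run:
```python
import cv2
s=cv2.imread('pics/s0.png');t=cv2.imread('pics/t0.png')
cv2.imwrite('pics/s0z.png',cv2.resize(s[150:350,180:330],None,fx=4,fy=3.0*4/3,interpolation=2)[:,:][:600*2])
cv2.imwrite('pics/s0z.png',cv2.resize(s[150:350,180:330],(450,600),interpolation=cv2.INTER_CUBIC))
cv2.imwrite('pics/t0z.png',cv2.resize(t[130:270,105:305],(800,560),interpolation=cv2.INTER_CUBIC))
```

```text
(no output)
```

View pics/s0z.png

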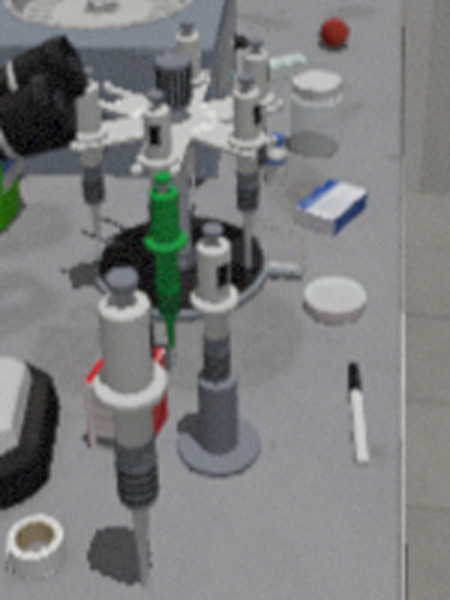

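View pics/t0z.png

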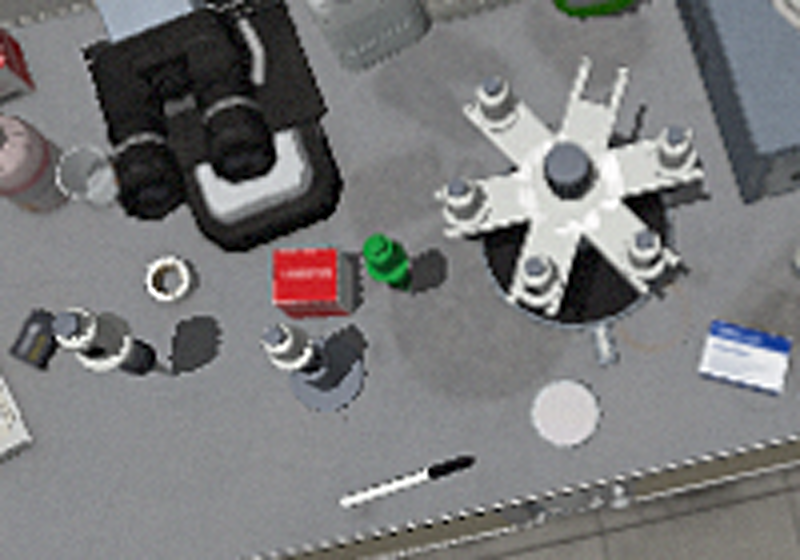

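Run:
```python
from h import *
T=lambda u,v:(105+u/4-.375,130+v/4-.375)
S=lambda u,v:(180+u/3-.33,150+v/3-.33)
def show(n,t,s,z):
    r=[n]
    if t: r+=['top',np.round(onz('top',*T(*t),z),4)]
    if s: r+=['side',np.round(onz('side',*S(*s),z),4)]
    if t and s: r+=['tri',np.round(tri(*S(*s),*T(*t))[0],4),round(tri(*S(*s),*T(*t))[1],4)]
    print(*r)
show('plunger',(274,334),(211,231),.223)
show('holder foot',(328,376),(219,447),.008)
show('knob top',(569,157),(172,62),.25)
show('pointer tip',(604,362),(298,271),.012)
show('prongL',(586,60),None,.185)
show('prongR',(625,70),None,.185)
show('fork root',(600,100),None,.185)
for p in [(495,88),(676,136),(461,190),(538,266),(646,238)]: show('hung',p,None,.255)
show('green',(377,243),(162,180),.2)
show('dish',(565,412),(335,297),.016)
show('pack',(745,355),(332,200),.024)
show('box',(305,280),None,.075)
show('big',(70,322),(123,275),.25)
```

```text
plunger top [0.4743 0.3344 0.223 ] side [0.4721 0.3395 0.223 ] tri [0.4739 0.3349 0.2202] 0.002
holder foot top [0.4706 0.3344 0.008 ] side [0.47   0.3433 0.008 ] tri [0.4716 0.3356 0.0005] 0.0006
knob top top [0.5582 0.0716 0.25  ] side [0.5505 0.0854 0.25  ] tri [0.5566 0.0713 0.2445] 0.0062
pointer tip top [0.4256 0.0756 0.012 ] side [0.425  0.0812 0.012 ] tri [0.4258 0.0755 0.0081] 0.0008
prongL top [0.6602 0.0368 0.185 ]
prongR top [0.6438 0.0059 0.185 ]
fork root top [0.6219 0.0329 0.185 ]
hung top [0.6271 0.1179 0.255 ]
hung top [ 0.5548 -0.0158  0.255 ]
hung top [0.549  0.1616 0.255 ]
hung top [0.4748 0.1146 0.255 ]
hung top [0.478  0.0267 0.255 ]
green top [0.536  0.2417 0.2   ] side [0.5339 0.2278 0.2   ] tri [0.5324 0.2406 0.2079] 0.003
dish top [0.3869 0.1216 0.016 ] side [0.3833 0.1283 0.016 ] tri [0.3855 0.1217 0.0115] 0.004
pack top [ 0.4009 -0.0546  0.024 ] side [ 0.3966 -0.0495  0.024 ] tri [ 0.399  -0.0548  0.0212] 0.0045
box top [0.5502 0.3279 0.075 ]
big top [0.5137 0.4885 0.25  ] side [0.5147 0.4418 0.25  ] tri [0.5054 0.479  0.277 ] 0.0024
```

```bash
cat >> h.py <<'E'
from scipy.spatial.transform import Rotation as Ro
def st():
    s=state();R=Ro.from_rotvec(s['ee_rot']).as_matrix()
    print('t',round(s['t'],2),'tcp',np.round(s['tcp_pos'],4),'q',np.round(s['joint_pos'],3),'grip',round(s['grip_width'],3),'F',np.round(s['wrist_force'],1))
    print('toolx',np.round(R[:,0],3),'tooly',np.round(R[:,1],3),'z',np.round(R[:,2],3),'yaw of tooly deg',round(np.degrees(np.arctan2(R[1,1],R[0,1])),2))
    return s,R
def go(p):
    s,R=st(); print('to go tool mm',np.round(R.T@(np.array(p)-s['tcp_pos'])*1000,1))
E
python3 -c "
from h import *
go([.553,.0725,.36])"
```

```text
t 0.1 tcp [0.126  0.4835 0.2012] q [ 1.316  0.213 -0.035  1.323  0.     1.571] grip 0.999 F [-0.5  0.3 -0.4]
toolx [-0.968  0.252  0.   ] tooly [ 0.252  0.968 -0.001] z [-0.    -0.001 -1.   ] yaw of tooly deg 75.4
to go tool mm [-516.9 -290.3 -158.5]
```

{"api": "servo_tool", "payload": {"increments": [[0, 0, -30, -1, 1], [0, 0, -30, -1, 1], [0, 0, -30, -1, 1], [0, 0, -30, -1, 1], [0, 0, -30, -1, 1], [0, 0, 0, -1, 1], [0, 0, 0, -1, 1], [0, 0, 0, -1, 1]]}}

```text
t: 0.77
tcp_pos: [0.1261, 0.4841, 0.3517]
ee_rot: [-0.697, 3.063, 0.0]
wrist_force: [0.1, -1.1, -0.5]
grip_width: 0.999
```

```bash
python3 -c "
from h import *
go([.553,.0725,.36])"
```

```text
t 0.77 tcp [0.1261 0.4841 0.3517] q [ 1.316  0.251  0.397  1.716 -0.     0.868] grip 0.999 F [ 0.1 -1.1 -0.5]
toolx [-0.901 -0.433 -0.   ] tooly [-0.433  0.901  0.   ] z [ 0.  0. -1.] yaw of tooly deg 115.65
to go tool mm [-206.7 -555.8   -8.3]
```

{"api": "servo_tool", "payload": {"increments": [[-10, -28, 0, 0, 1], [-10, -28, 0, 0, 1], [-10, -28, 0, 0, 1], [-10, -28, 0, 0, 1], [-10, -28, 0, 0, 1], [-10, -28, 0, 0, 1], [-10, -28, 0, 0, 1], [-10, -28, 0, 0, 1], [-10, -28, 0, 0, 1], [-10, -28, 0, 0, 1]]}}

```text
t: 1.6
tcp_pos: [0.3372, 0.2725, 0.3515]
ee_rot: [0.691, -3.064, 0.0]
wrist_force: [-0.6, 0.2, -0.5]
grip_width: 0.999
```

{"api": "servo_tool", "payload": {"increments": [[-10, -28, 0, 0, 1], [-10, -28, 0, 0, 1], [-10, -28, 0, 0, 1], [-10, -28, 0, 0, 1], [-10, -28, 0, 0, 1], [-10, -28, 0, 0, 1], [-10, -28, 0, 0, 1], [-10, -28, 0, 0, 1], [-10, -28, 0, 0, 1], [0, 0, 0, 0, 1]]}}

```text
t: 2.43
tcp_pos: [0.5282, 0.0815, 0.35]
ee_rot: [0.686, -3.064, 0.001]
wrist_force: [-0.4, -1.7, -0.7]
grip_width: 0.996
```

{"api": "servo_tool", "payload": {"increments": [[0, 0, 0, -1, 1], [0, 0, 0, -1, 1], [0, 0, 0, -1, 1], [0, 0, 0, -1, 1], [0, 0, 0, -1, 1], [0, 0, 0, -1, 1], [0, 0, 0, -1, 1], [0, 0, 0, -1, 1], [0, 0, 0, -1, 1], [0, 0, 0, -1, 1]]}}

```text
t: 3.27
tcp_pos: [0.5257, 0.0849, 0.3513]
ee_rot: [1.926, -2.481, -0.001]
wrist_force: [0.2, 0.5, 0.4]
grip_width: 1.001
```

{"api": "servo_tool", "payload": {"increments": [[0, 0, 0, -1, 1], [0, 0, 0, -1, 1], [0, 0, 0, -1, 1], [0, 0, 0, -1, 1], [0, 0, 0, -1, 1], [0, 0, 0, -1, 1], [0, 0, 0, 0, 1], [0, 0, 0, 0, 1]]}}

```text
t: 3.93
tcp_pos: [0.5257, 0.0849, 0.3514]
ee_rot: [2.496, -1.907, -0.001]
wrist_force: [0.1, 0.4, -0.5]
grip_width: 0.997
```

```bash
python3 -c "
from h import *
go([.553,.0725,.36])
t=snap('top','t1.png');s=snap('side','s1.png')
cv2.imwrite('pics/s1z.png',cv2.resize(s[100:300,180:330,::-1],(450,600),interpolation=cv2.INTER_CUBIC))
for p in ([.553,.0725,.25],[.555,.0715,.25]): print(proj('side',p),proj('top',p))
"
```

```text
t 3.93 tcp [0.5257 0.0849 0.3514] q [ 0.16   0.329  0.502  1.744  0.    -1.677] grip 0.997 F [ 0.1  0.4 -0.5]
toolx [ 0.263 -0.965 -0.   ] tooly [-0.965 -0.263  0.   ] z [-0. -0. -1.] yaw of tooly deg -164.75
to go tool mm [ 19.1 -23.1  -8.6]
[237.01912163 168.56622357] [246.95396877 170.43219922]
[236.41930038 168.40624928] [247.12559605 169.78365223]
```

View pics/s1z.png

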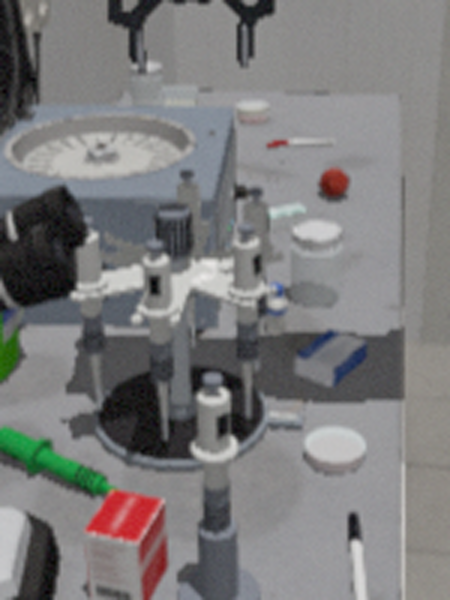

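View pics/t1.png

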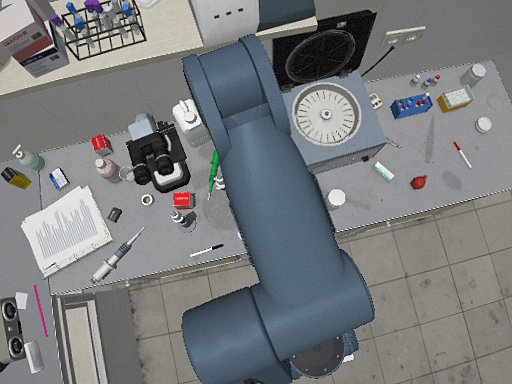

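{"api": "servo_tool", "payload": {"increments": [[10, -12, 0, 0, 1], [9.5, -11.5, 0, 0, 1], [0, 0, 0, 0, 1], [0, 0, 0, 0, 1]]}}

```text
t: 4.37
tcp_pos: [0.5539, 0.0721, 0.3511]
ee_rot: [2.497, -1.906, -0.001]
wrist_force: [-1.1, -0.4, -0.3]
grip_width: 0.999
```

```bash
python3 -c "
from h import *
go([.5533,.0725,.21])
s=snap('side','s2.png')
cv2.imwrite('pics/s2z.png',cv2.resize(s[70:220,160:310,::-1],(600,600),interpolation=cv2.INTER_CUBIC))
"
```

```text
t 4.37 tcp [0.5539 0.0721 0.3511] q [ 0.129  0.396  0.599  1.775  0.    -1.708] grip 0.999 F [-1.1 -0.4 -0.3]
toolx [ 0.263 -0.965 -0.   ] tooly [-0.965 -0.263  0.001] z [-0.001 -0.    -1.   ] yaw of tooly deg -164.72
to go tool mm [ -0.5   0.4 141.1]
```

View pics/s2z.png

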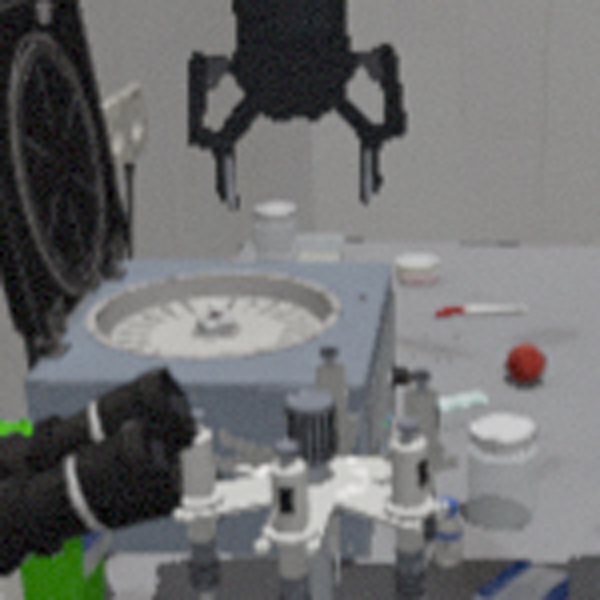

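{"api": "servo_tool", "payload": {"increments": [[0, 0, 25, 0, 1], [0, 0, 25, 0, 1], [0, 0, 25, 0, 1], [0, 0, 15, 0, 1], [0, 0, 0, 0, 1], [0, 0, 0, 0, 1]]}}

```text
t: 4.92
tcp_pos: [0.5529, 0.0724, 0.262]
ee_rot: [2.499, -1.904, -0.001]
wrist_force: [-0.3, -0.4, 0.4]
grip_width: 1.0
```

```bash
python3 -c "
from h import *
go([.5533,.0725,.21])
s=snap('side','s3.png')
cv2.imwrite('pics/s3z.png',cv2.resize(s[70:220,160:310,::-1],(600,600),interpolation=cv2.INTER_CUBIC))
"
```

```text
t 4.92 tcp [0.5529 0.0724 0.262 ] q [ 0.13   0.34   0.286  1.518  0.    -1.709] grip 1.0 F [-0.3 -0.4  0.4]
toolx [ 0.265 -0.964 -0.   ] tooly [-0.964 -0.265  0.   ] z [-0. -0. -1.] yaw of tooly deg -164.61
to go tool mm [ 0.  -0.4 52. ]
```

View pics/s3z.png

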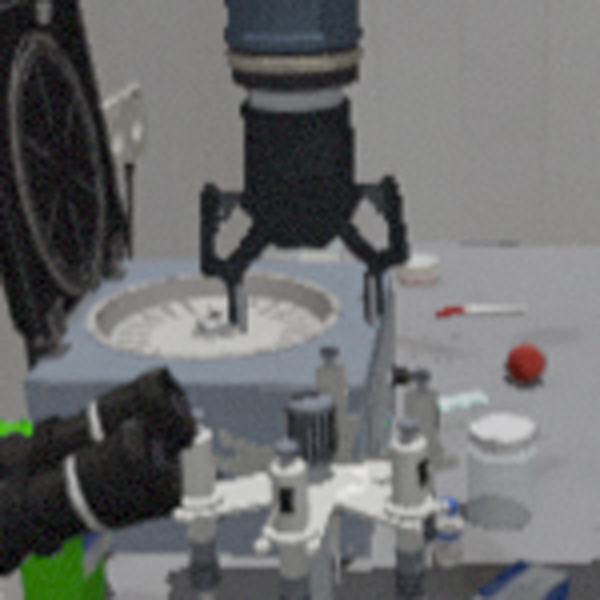

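{"api": "servo_tool", "payload": {"increments": [[0, 0, 20, 0, 1], [0, 0, 20, 0, 1], [0, 0, 10, 0, 1], [0, 0, 0, 0, 1], [0, 0, 0, 0, 1]]}}

```text
t: 5.38
tcp_pos: [0.554, 0.0724, 0.2129]
ee_rot: [-2.498, 1.903, -0.001]
wrist_force: [0.1, 0.6, 0.3]
grip_width: 1.0
```

{"api": "servo_tool", "payload": {"increments": [[0, 0, 0, 0, -1], [0, 0, 0, 0, -1], [0, 0, 0, 0, -1], [0, 0, 0, 0, -1], [0, 0, 0, 0, -1], [0, 0, 0, 0, -1], [0, 0, 0, 0, -1], [0, 0, 0, 0, -1]], "squeeze": 40}}

```text
t: 6.05
tcp_pos: [0.5534, 0.0721, 0.2124]
ee_rot: [-2.499, 1.904, -0.0]
wrist_force: [-5.6, -0.6, 10.5]
grip_width: 0.395
```

{"api": "servo_tool", "payload": {"increments": [[0, 0, 0, 1, -1], [0, 0, 0, 1, -1], [0, 0, 0, 1, -1], [0, 0, 0, 1, -1], [0, 0, 0, 1, -1], [0, 0, 0, 1, -1]]}}

```text
t: 6.55
tcp_pos: [0.552, 0.0721, 0.2124]
ee_rot: [1.915, -2.488, -0.002]
wrist_force: [-17.8, -1.3, 15.7]
grip_width: 0.396
```

```bash
python3 -c "
from h import *
st()
s=snap('side','s4.png')
cv2.imwrite('pics/s4z.png',cv2.resize(s[70:270,160:310,::-1],(450,600),interpolation=cv2.INTER_CUBIC))
"
```

```text
t 6.55 tcp [0.552  0.0721 0.2124] q [ 0.13   0.334  0.153  1.392  0.    -1.182] grip 0.396 F [-17.8  -1.3  15.7]
toolx [-0.256 -0.967  0.001] tooly [-0.967  0.256  0.002] z [-0.002 -0.    -1.   ] yaw of tooly deg 165.16
```

View pics/s4z.png

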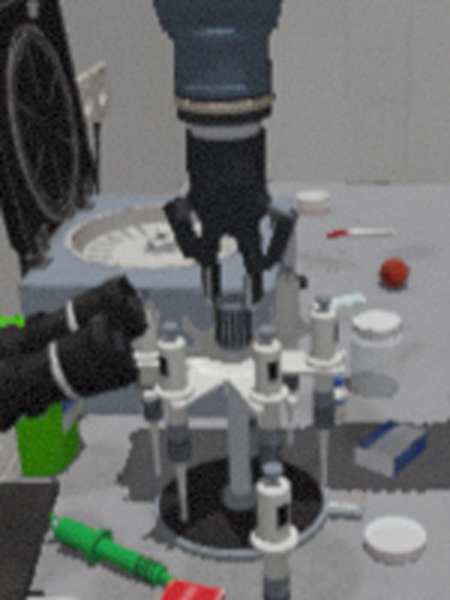

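{"api": "servo_tool", "payload": {"increments": [[0.5, 2, 0, 0, -1], [0, 0, 0, 1, -1], [0, 0, 0, 1, -1], [0, 0, 0, 1, -1], [0, 0, 0, 1, -1], [0, 0, 0, 1, -1], [0, 0, 0, 1, -1]]}}

```text
t: 7.18
tcp_pos: [0.5507, 0.0728, 0.2125]
ee_rot: [1.207, -2.9, -0.002]
wrist_force: [-12.2, 4.7, 13.2]
grip_width: 0.396
```

{"api": "servo_tool", "payload": {"increments": [[0.7, 2, 0, 0, -1], [0, 0, 0, 1, -1], [0, 0, 0, 1, -1], [0, 0, 0, 1, -1], [0, 0, 0, 1, -1], [0, 0, 0, 1, -1], [0, 0, 0, 1, -1]]}}

```text
t: 7.77
tcp_pos: [0.5499, 0.0741, 0.2125]
ee_rot: [-0.415, 3.113, 0.003]
wrist_force: [-2.6, 7.4, 7.5]
grip_width: 0.397
```

{"api": "servo_tool", "payload": {"increments": [[0, 0, 0, 1, -1], [0, 0, 0, 1, -1], [0, 0, 0, 1, -1], [0, 0, 0, 1, -1], [0, 0, 0, 1, -1], [0, 0, 0, 1, -1]]}}

```text
t: 8.27
tcp_pos: [0.5499, 0.0754, 0.2125]
ee_rot: [0.403, 3.115, 0.007]
wrist_force: [-2.1, 16.4, 6.8]
grip_width: 0.397
```

```bash
python3 -c "
from h import *
st()
s=snap('side','s5.png');t=snap('top','t5.png')
cv2.imwrite('pics/s5z.png',cv2.resize(s[70:270,160:310,::-1],(450,600),interpolation=cv2.INTER_CUBIC))
"
```

```text
t 8.27 tcp [0.5499 0.0754 0.2125] q [0.134 0.326 0.143 1.386 0.004 0.391] grip 0.397 F [-2.1 16.4  6.8]
toolx [-0.967  0.255  0.   ] tooly [0.255 0.967 0.005] z [ 0.001  0.004 -1.   ] yaw of tooly deg 75.24
```

View pics/s5z.png

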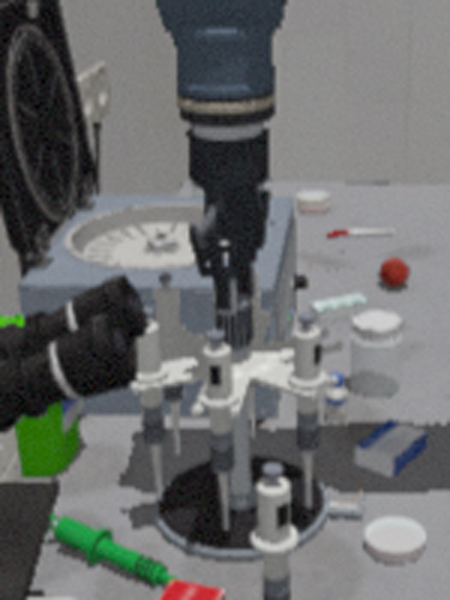

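View pics/t5.png

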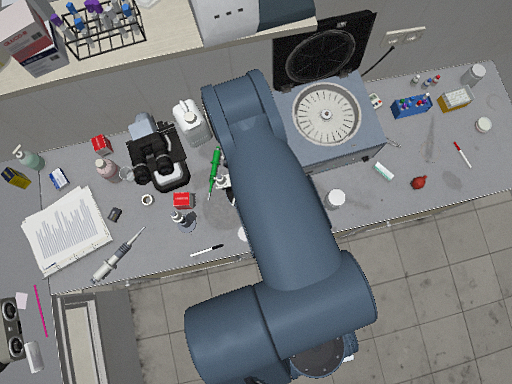

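{"api": "servo_tool", "payload": {"increments": [[0, 2, 0, 0, -1], [0, 0, 0, 1, -1], [0, 0, 0, 1, -1], [0, 0, 0, 1, -1], [0, 0, 0, 1, -1], [0, 0, 0, 1, -1], [0, 0, 0, 1, -1], [0, 0, 0, 0.6, -1], [0, 0, 0, 0, -1], [0, 0, 0, 0, -1]]}}

```text
t: 9.2
tcp_pos: [0.5507, 0.0768, 0.2125]
ee_rot: [1.267, 2.875, 0.006]
wrist_force: [-1.3, 12.6, 5.9]
grip_width: 0.394
```

```bash
python3 -c "
from h import *
st()
s=snap('side','s6.png')
cv2.imwrite('pics/s6z.png',cv2.resize(s[120:270,180:300,::-1],(480,600),interpolation=cv2.INTER_CUBIC))
"
```

```text
t 9.2 tcp [0.5507 0.0768 0.2125] q [0.137 0.328 0.146 1.386 0.003 0.967] grip 0.394 F [-1.3 12.6  5.9]
toolx [-0.675  0.738  0.001] tooly [0.738 0.675 0.003] z [ 0.002  0.003 -1.   ] yaw of tooly deg 42.43
```

View pics/s6z.png

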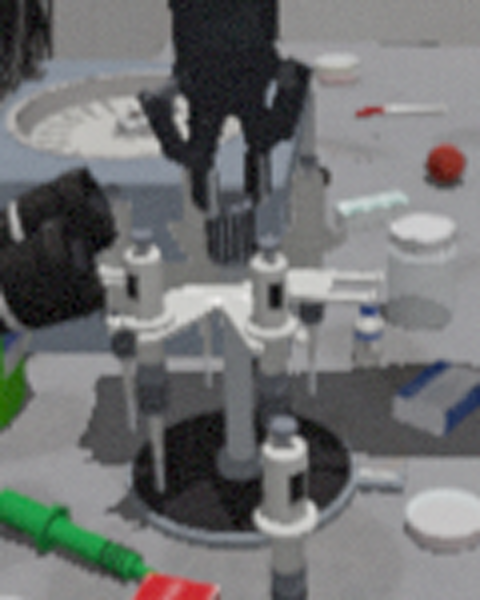

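{"api": "servo_tool", "payload": {"increments": [[0, 0, 0, 0, 1], [0, 0, 0, 0, 1], [0, 0, 0, 0, 1], [0, 0, 0, 0, 1], [0, 0, 0, 0, 1], [0, 0, 0, 0, 1], [0, 0, -20, 0, 1], [0, 0, -30, 0, 1], [0, 0, -40, 0, 1], [0, 0, -40, 0, 1]]}}

```text
t: 10.08
tcp_pos: [0.5495, 0.0749, 0.3416]
ee_rot: [-1.268, -2.874, 0.001]
wrist_force: [2.3, -0.9, 1.2]
grip_width: 1.004
```

```bash
python3 -c "
from h import *
go([.474,.335,.34])
print(1)
"
```

```text
t 10.08 tcp [0.5495 0.0749 0.3416] q [ 0.136  0.376  0.544  1.739 -0.     0.966] grip 1.004 F [ 2.3 -0.9  1.2]
toolx [-0.674  0.739  0.   ] tooly [ 0.739  0.674 -0.001] z [-0.001 -0.    -1.   ] yaw of tooly deg 42.4
to go tool mm [243.  119.6   1.6]
1
```

{"api": "servo_tool", "payload": {"increments": [[27, 13.3, 0, 0, 1], [27, 13.3, 0, 0, 1], [27, 13.3, 0, 0, 1], [27, 13.3, 0, 0, 1], [27, 13.3, 0, 0, 1], [27, 13.3, 0, 0, 1], [27, 13.3, 0, 0, 1], [27, 13.3, 0, 0, 1], [27, 13.3, 0, 0, 1], [0, 0, 0, 0, 1]]}}

```text
t: 10.92
tcp_pos: [0.4731, 0.3394, 0.3393]
ee_rot: [-1.262, -2.875, 0.0]
wrist_force: [-0.0, -0.5, -0.1]
grip_width: 1.0
```

{"api": "servo_tool", "payload": {"increments": [[0, 0, 0, -1, 1], [0, 0, 0, -1, 1], [0, 0, 0, -1, 1], [0, 0, 0, -1, 1], [0, 0, 0, -1, 1], [0, 0, 0, -1, 1], [0, 0, 0, -1, 1], [0, 0, 0, -1, 1], [0, 0, 0, -1, 1], [0, 0, 0, -0.5, 1]]}}

```text
t: 11.75
tcp_pos: [0.475, 0.335, 0.34]
ee_rot: [-0.005, 3.142, -0.0]
wrist_force: [-0.0, -0.2, -0.3]
grip_width: 0.999
```

```bash
python3 -c "
from h import *
go([.474,.335,.34])
s=snap('side','s7.png');t=snap('top','t7.png')
cv2.imwrite('pics/s7z.png',cv2.resize(s[120:320,180:330,::-1],(450,600),interpolation=cv2.INTER_CUBIC))
cv2.imwrite('pics/t7z.png',cv2.resize(t[130:270,105:305,::-1],(800,560),interpolation=cv2.INTER_CUBIC))
"
```

```text
t 11.75 tcp [0.475 0.335 0.34 ] q [ 0.614  0.445  0.645  1.77  -0.     0.611] grip 0.999 F [-0.  -0.2 -0.3]
toolx [-1.    -0.003 -0.   ] tooly [-0.003  1.    -0.   ] z [ 0. -0. -1.] yaw of tooly deg 90.18
to go tool mm [1. 0. 0.]
```

View pics/s7z.png

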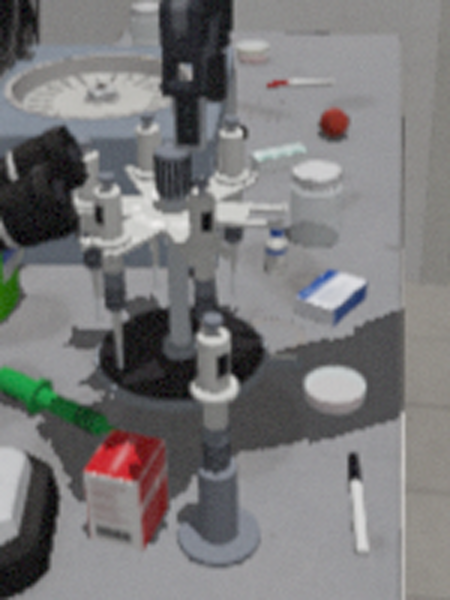

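View pics/t7z.png

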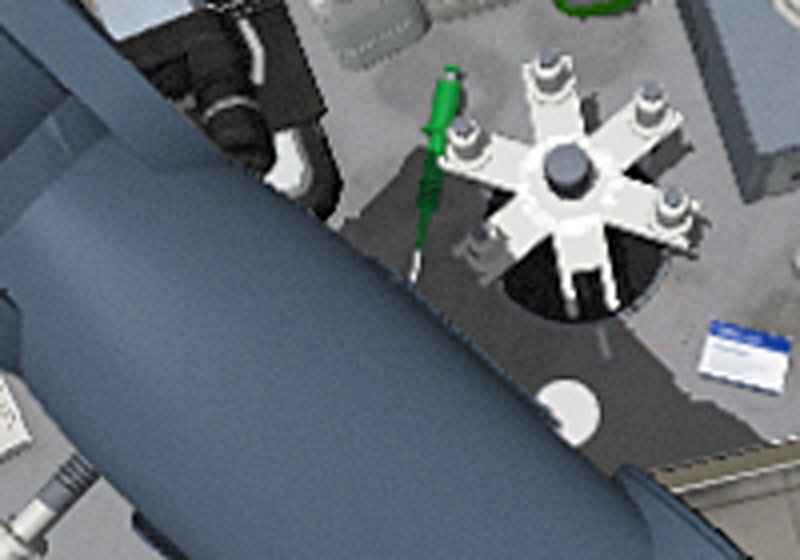

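Run:
```python
from h import *
T=lambda u,v:(105+u/4-.375,130+v/4-.375)
A=[]
for p in [(547,56),(651,90),(463,127),(673,197),(485,229)]: 
    q=onz('top',*T(*p),.255);A.append(q);print(q)
A=np.array(A)
c=((A[1]+A[4])/2+(A[2]+A[3])/2)/2;print('c',c)
a=[np.degrees(np.arctan2(*(q-c)[1::-1])) for q in A];print(a,[np.hypot(*(q-c)[:2]) for q in A])
e=[x%60 for x in a];print(e,np.mean(e))
for p in [(573,313),(613,306),(588,271)]: print(onz('top',*T(*p),.185))
print('ptr',onz('top',*T(607,357),.012), onz('top',*T(569,158),.25))
```

```text
[0.64461977 0.07102846 0.255     ]
[ 0.59725941 -0.00501521  0.255     ]
[0.6003034  0.14974808 0.255     ]
[ 0.50593643 -0.00178194  0.255     ]
[0.51336747 0.14928553 0.255     ]
c [0.55421668 0.07305911 0.255     ]
[np.float64(-1.2867703771617718), np.float64(-61.131853419748374), np.float64(58.99596714992576), np.float64(-122.82621320850977), np.float64(118.18654934449752)] [np.float64(0.09042589072700499), np.float64(0.08915310875597304), np.float64(0.08947169118863324), np.float64(0.08906270604957758), np.float64(0.08648193201454335)]
[np.float64(58.71322962283823), np.float64(58.868146580251626), np.float64(58.99596714992576), np.float64(57.17378679149023), np.float64(58.18654934449752)] 58.387535897800674
[0.44524147 0.09526635 0.185     ]
[0.44367246 0.06159921 0.185     ]
[0.47730131 0.07542269 0.185     ]
ptr [0.42958091 0.07174943 0.012     ] [0.5573364  0.07181625 0.25      ]
```

{"api": "servo_tool", "payload": {"increments": [[1, 0.5, 25, 0, 1], [0, 0, 25, 0, 1], [0, 0, 25, 0, 1], [0, 0, 15, 0, 1], [0, 0, 0, 0, 1], [0, 0, 0, 0, 1]]}}

```text
t: 12.35
tcp_pos: [0.4735, 0.3354, 0.2502]
ee_rot: [-0.005, -3.141, 0.001]
wrist_force: [-0.5, 0.0, 0.7]
grip_width: 1.0
```

```bash
python3 -c "
from h import *
go([.4735,.335,.168])
s=snap('side','s8.png')
cv2.imwrite('pics/s8z.png',cv2.resize(s[150:330,190:310,::-1],(400,600),interpolation=cv2.INTER_CUBIC))
"
```

```text
t 12.35 tcp [0.4735 0.3354 0.2502] q [ 0.616  0.389  0.328  1.51  -0.     0.619] grip 1.0 F [-0.5  0.   0.7]
toolx [-1.     0.003  0.001] tooly [ 0.003  1.    -0.001] z [-0.001 -0.001 -1.   ] yaw of tooly deg 89.82
to go tool mm [-0.  -0.3 82.2]
```

View pics/s8z.png

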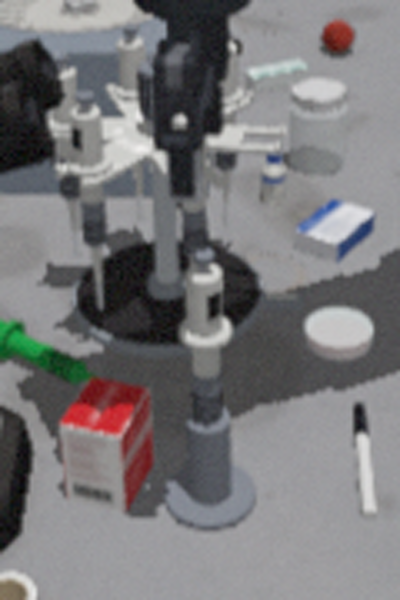

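```bash
python3 -c "
from h import *
for y in (.38,.385): print(proj('side',[.4735,y,.263]))
for p in ([.4735,.335,.223],[.4735,.335,.15],[.4735,.335,.0]): print(proj('side',p), (proj('side',p)-[190,150])/.3)
"
```

```text
[245.88149641 220.97197266]
[245.4840712 222.2074027]
[249.70534384 225.57792515] [199.01781281 251.92641715]
[250.47166668 251.43397284] [201.57222228 338.11324281]
[251.86947942 298.54920212] [206.23159805 495.16400707]
```

```bash
python3 -c "
import cv2
s=cv2.imread('pics/s8.png')
cv2.imwrite('pics/s8y.png',cv2.resize(s[180:260,220:280],(600,800),interpolation=cv2.INTER_NEAREST)[:600])
"
```

```text
(no output)
```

View pics/s8y.png

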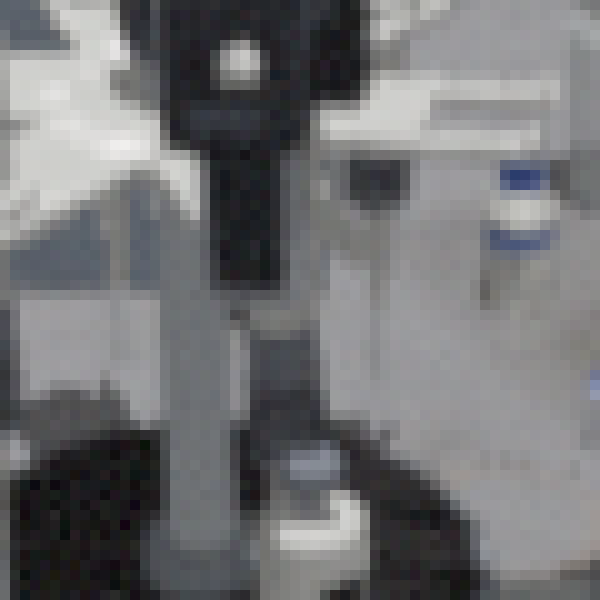

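{"api": "servo_tool", "payload": {"increments": [[2, 0.5, 20, 0, 1], [0, 0, 20, 0, 1], [0, 0, 20, 0, 1], [0, 0, 15, 0, 1], [0, 0, 7, 0, 1], [0, 0, 0, 0, 1], [0, 0, 0, 0, 1]]}}

```text
t: 12.98
tcp_pos: [0.4724, 0.3366, 0.1693]
ee_rot: [0.003, 3.141, 0.001]
wrist_force: [1.0, 0.7, 0.2]
grip_width: 1.0
```

```bash
python3 -c "
from h import *
st()
s=snap('side','s9.png')
cv2.imwrite('pics/s9y.png',cv2.resize(s[190:290,210:290,::-1],(480,600),interpolation=cv2.INTER_CUBIC))
"
```

```text
t 12.98 tcp [0.4724 0.3366 0.1693] q [0.619 0.386 0.119 1.303 0.    0.621] grip 1.0 F [1.  0.7 0.2]
toolx [-1.     0.002 -0.001] tooly [0.002 1.    0.001] z [ 0.001  0.001 -1.   ] yaw of tooly deg 89.89
```

View pics/s9y.png

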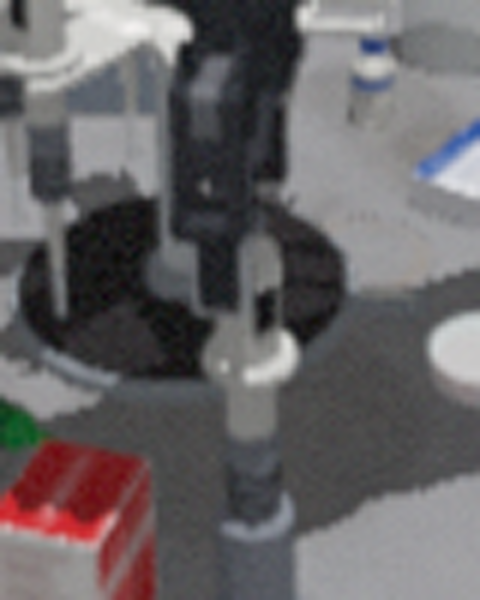

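{"api": "servo_tool", "payload": {"increments": [[1.7, 0, 0, 0, 1], [0, 0, 0, 0, -1], [0, 0, 0, 0, -1], [0, 0, 0, 0, -1], [0, 0, 0, 0, -1], [0, 0, 0, 0, -1], [0, 0, 0, 0, -1], [0, 0, 0, 0, -1], [0, 0, 0, 0, -1], [0, 0, 0, 0, -1]], "squeeze": 30}}

```text
t: 13.87
tcp_pos: [0.4703, 0.3363, 0.1682]
ee_rot: [0.003, 3.141, 0.0]
wrist_force: [-0.4, -0.6, 4.5]
grip_width: 0.284
```

```bash
python3 -c "
from h import *
st()
s=snap('side','s10.png')
cv2.imwrite('pics/s10y.png',cv2.resize(s[190:290,210:290,::-1],(480,600),interpolation=cv2.INTER_CUBIC))
"
```

```text
t 13.87 tcp [0.4703 0.3363 0.1682] q [ 0.621  0.383  0.112  1.3   -0.     0.623] grip 0.284 F [-0.4 -0.6  4.5]
toolx [-1.     0.002 -0.   ] tooly [0.002 1.    0.   ] z [ 0.  0. -1.] yaw of tooly deg 89.9
```

View pics/s10y.png

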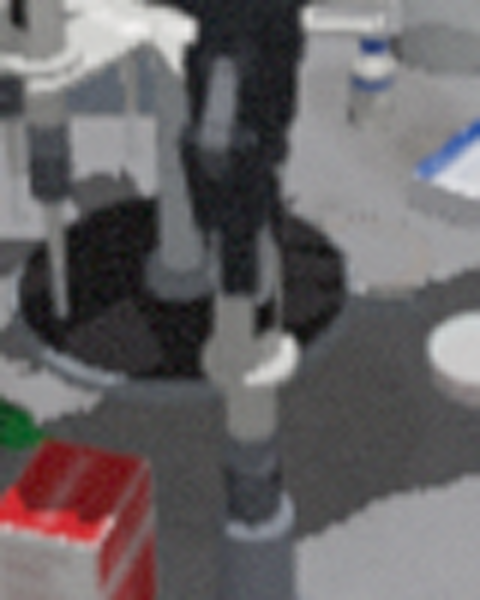

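{"api": "servo_tool", "payload": {"increments": [[0, 0, -8, 0, -1], [0, 0, -12, 0, -1], [0, 0, -15, 0, -1], [0, 0, -15, 0, -1], [0, 0, -15, 0, -1], [0, 0, -15, 0, -1], [0, 0, -12, 0, -1], [0, 0, -8, 0, -1], [0, 0, 0, 0, -1]]}}

```text
t: 14.67
tcp_pos: [0.4706, 0.3366, 0.2696]
ee_rot: [0.003, 3.14, 0.002]
wrist_force: [1.2, 0.3, -0.0]
grip_width: 0.289
```

```bash
python3 -c "
from h import *
st()
s=snap('side','s11.png')
cv2.imwrite('pics/s11y.png',cv2.resize(s[150:310,190:310,::-1],(450,600),interpolation=cv2.INTER_CUBIC))
"
```

```text
t 14.67 tcp [0.4706 0.3366 0.2696] q [0.621 0.388 0.375 1.556 0.    0.623] grip 0.289 F [ 1.2  0.3 -0. ]
toolx [-1.     0.002 -0.002] tooly [0.002 1.    0.001] z [ 0.002  0.001 -1.   ] yaw of tooly deg 89.9
```

View pics/s11y.png

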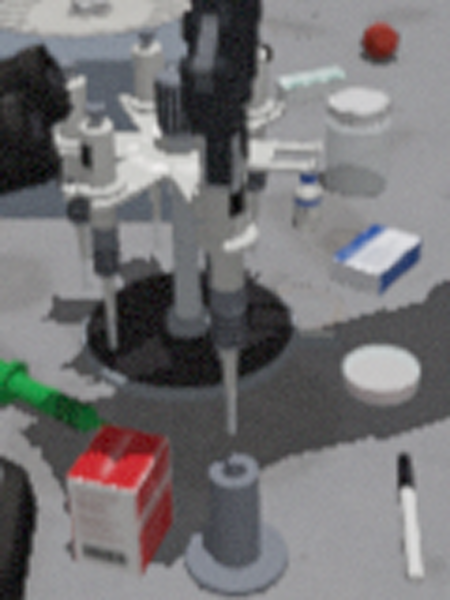

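{"api": "servo_tool", "payload": {"increments": [[4, -12, 0, 0, -1], [7, -22, 0, 0, -1], [7, -25, 0, 0, -1], [7, -25, 0, 0, -1], [7, -25, 0, 0, -1], [7, -25, 0, 0, -1], [7, -25, 0, 0, -1], [7, -25, 0, 0, -1], [7, -22, 0, 0, -1], [7, -20, 0, 0, -1]]}}

```text
t: 15.55
tcp_pos: [0.4017, 0.109, 0.2672]
ee_rot: [-0.003, -3.14, 0.001]
wrist_force: [0.2, 0.3, -0.8]
grip_width: 0.283
```

{"api": "servo_tool", "payload": {"increments": [[4, -18, 0, 0, -1], [4, -15, 0, 0, -1], [0, 0, 0, 0, -1], [0, 0, 0, 0, -1]]}}

```text
t: 15.88
tcp_pos: [0.3943, 0.0769, 0.2675]
ee_rot: [-0.005, -3.141, 0.0]
wrist_force: [0.0, 0.4, -0.5]
grip_width: 0.287
```

```bash
python3 -c "
from h import *
go([.463,.077,.225])
s=snap('side','s12.png');t=snap('top','t12.png')
cv2.imwrite('pics/s12y.png',cv2.resize(s[130:280,190:310,::-1],(480,600),interpolation=cv2.INTER_CUBIC))
cv2.imwrite('pics/t12z.png',cv2.resize(t[130:270,185:325,::-1],(560,560),interpolation=cv2.INTER_CUBIC))
"
```

```text
t 15.88 tcp [0.3943 0.0769 0.2675] q [ 0.193  0.009 -0.101  1.462  0.     0.196] grip 0.287 F [ 0.   0.4 -0.5]
toolx [-1.     0.003  0.001] tooly [ 0.003  1.    -0.   ] z [-0.001 -0.    -1.   ] yaw of tooly deg 89.82
to go tool mm [-68.7   0.3  42.5]
```

View pics/s12y.png

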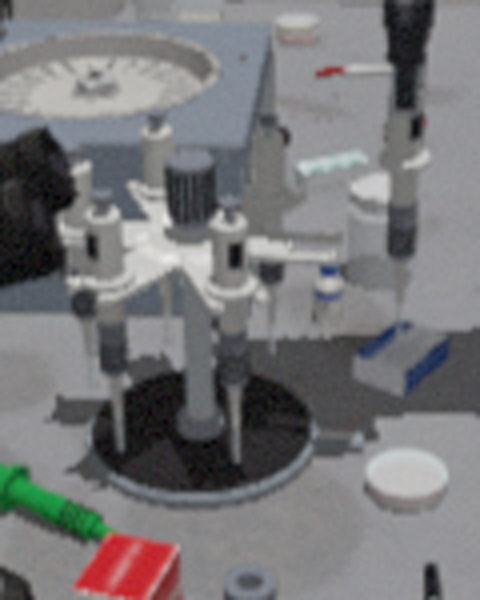

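View pics/t12z.png

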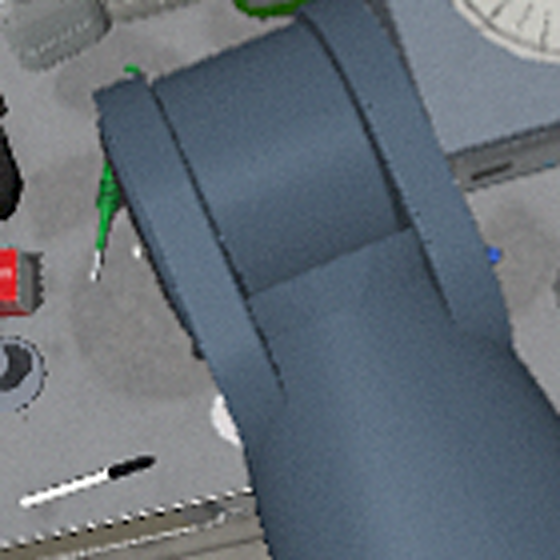

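{"api": "servo_tool", "payload": {"increments": [[-5, 0, 15, 0, -1], [-10, 0, 15, 0, -1], [-10, 0, 15, 0, -1], [-5, 0, 8, 0, -1], [0, 0, 2, 0, -1], [0, 0, 0, 0, -1], [0, 0, 0, 0, -1]]}}

```text
t: 16.57
tcp_pos: [0.4245, 0.0776, 0.2136]
ee_rot: [0.002, 3.141, 0.0]
wrist_force: [-0.2, -0.3, -0.7]
grip_width: 0.287
```

```bash
python3 -c "
from h import *
go([.462,.077,.2125])
s=snap('side','s13.png')
cv2.imwrite('pics/s13y.png',cv2.resize(s[160:240,220:300,::-1],(600,600),interpolation=cv2.INTER_CUBIC))
"
```

```text
t 16.57 tcp [0.4245 0.0776 0.2136] q [ 0.181  0.07  -0.172  1.329  0.     0.182] grip 0.287 F [-0.2 -0.3 -0.7]
toolx [-1.     0.001 -0.   ] tooly [0.001 1.    0.   ] z [ 0.  0. -1.] yaw of tooly deg 89.92
to go tool mm [-37.5  -0.6   1.1]
```

View pics/s13y.png

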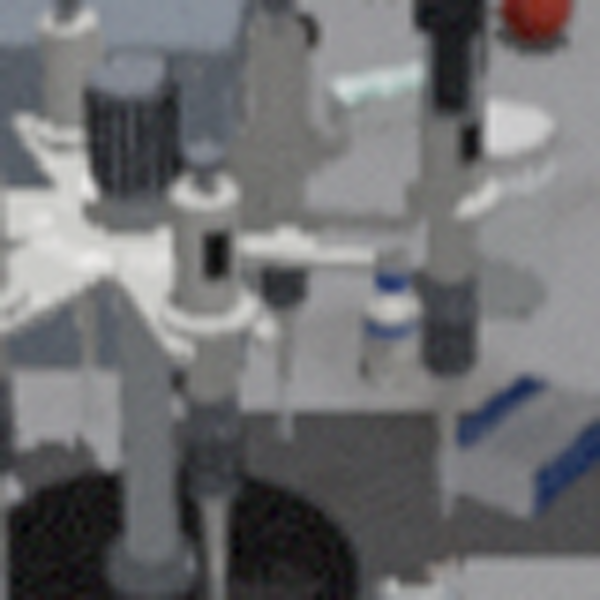

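```bash
python3 -c "
from h import *
Z=lambda p:np.round((proj('side',p)-[220,160]+.43)*7.5,0)
for y in (.0753-.017,.0753,.0753+.017): print('prong end/ bump top',Z([.443,y,.185]),Z([.446,y,.189]))
print('hang',Z([.4635,.0753,.185]),Z([.4635,.0753,.145]))
for y in (.0733,.0753,.0773):print('flange under now y',y,Z([.424,y,.2006]), 'body bottom(70mm)',Z([.424,y,.1256]))
print('knob top',Z([.5535,.0728,.25]))
"; python3 -c "
import cv2
s=cv2.imread('pics/s13.png')
cv2.imwrite('pics/s13x.png',cv2.resize(s[175:215,245:295],(750,600),interpolation=cv2.INTER_NEAREST))"
```

```text
prong end/ bump top [412. 213.] [404. 204.]
prong end/ bump top [408. 232.] [400. 223.]
prong end/ bump top [403. 251.] [396. 242.]
hang [356. 229.] [357. 317.]
flange under now y 0.0733 [456. 197.] body bottom(70mm) [453. 362.]
flange under now y 0.0753 [456. 199.] body bottom(70mm) [453. 364.]
flange under now y 0.0773 [455. 201.] body bottom(70mm) [453. 367.]
knob top [129.  68.]
```

View pics/s13x.png

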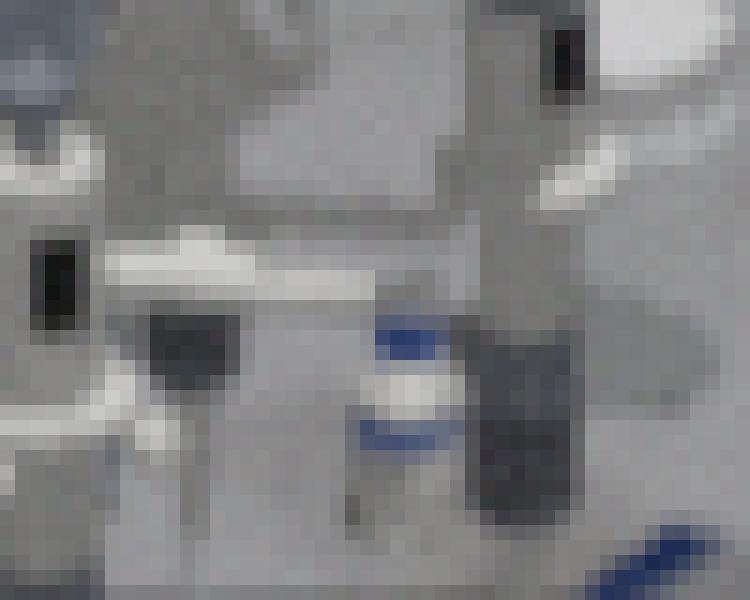

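{"api": "servo_tool", "payload": {"increments": [[-4, -0.5, 0, 0, -1], [-5, 0, 0, 0, -1], [-5, 0, 0, 0, -1], [0, 0, 0, 0, -1]]}}

```text
t: 16.95
tcp_pos: [0.4397, 0.0768, 0.2131]
ee_rot: [0.003, 3.141, 0.0]
wrist_force: [-0.4, -0.2, -0.7]
grip_width: 0.281
```

{"api": "servo_tool", "payload": {"increments": [[-5, 0, 0, 0, -1], [-5, 0, 0, 0, -1], [-5, 0, 0, 0, -1], [0, 0, 0, 0, -1]]}}

```text
t: 17.28
tcp_pos: [0.4545, 0.0768, 0.2129]
ee_rot: [-0.003, -3.142, 0.0]
wrist_force: [0.6, -0.7, -0.3]
grip_width: 0.29
```

```bash
python3 -c "
from h import *
go([.462,.077,.2125])
s=snap('side','s14.png')
cv2.imwrite('pics/s14y.png',cv2.resize(s[160:240,220:300,::-1],(600,600),interpolation=cv2.INTER_CUBIC))
"
```

```text
t 17.28 tcp [0.4545 0.0768 0.2129] q [ 0.167  0.131 -0.105  1.335 -0.     0.169] grip 0.29 F [ 0.6 -0.7 -0.3]
toolx [-1.     0.002  0.   ] tooly [ 0.002  1.    -0.   ] z [-0. -0. -1.] yaw of tooly deg 89.9
to go tool mm [-7.4  0.2  0.4]
```

View pics/s14y.png

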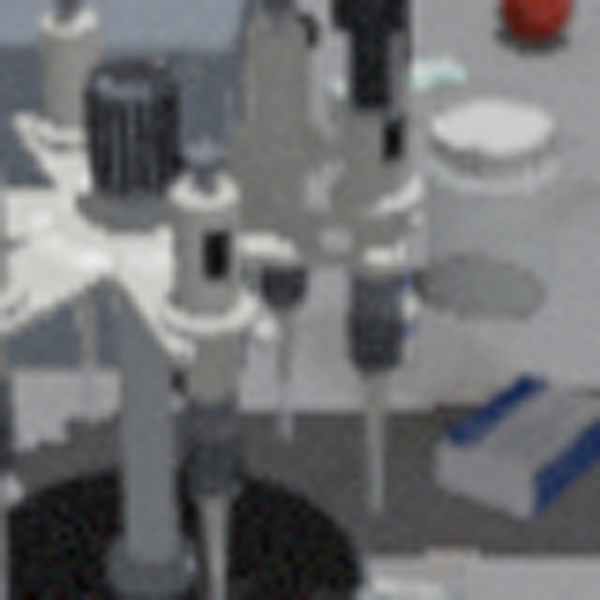

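{"api": "servo_tool", "payload": {"increments": [[-4, 0, 0, 0, -1], [-4, 0, 0, 0, -1], [0, 0, 0, 0, -1], [0, 0, 3, 0, -1], [0, 0, 3, 0, -1], [0, 0, 3, 0, -1], [0, 0, 0, 0, -1]]}}

```text
t: 17.92
tcp_pos: [0.4612, 0.0767, 0.2033]
ee_rot: [-0.003, -3.141, 0.0]
wrist_force: [-0.3, -0.3, -0.8]
grip_width: 0.288
```

{"api": "servo_tool", "payload": {"increments": [[0, 0, 2, 0, -1], [0, 0, 1, 0, -1], [0, 0, 1, 0, -1], [0, 0, 0, 0, -1]]}}

```text
t: 18.25
tcp_pos: [0.4616, 0.0768, 0.1999]
ee_rot: [-0.003, -3.141, 0.0]
wrist_force: [-0.1, 0.5, -1.0]
grip_width: 0.287
```

```bash
python3 -c "
from h import *
go([.462,.077,.198])
s=snap('side','s15.png')
cv2.imwrite('pics/s15y.png',cv2.resize(s[160:240,220:300,::-1],(600,600),interpolation=cv2.INTER_CUBIC))
"
```

```text
t 18.25 tcp [0.4616 0.0768 0.1999] q [ 0.165  0.147 -0.118  1.305 -0.     0.167] grip 0.287 F [-0.1  0.5 -1. ]
toolx [-1.     0.002  0.   ] tooly [ 0.002  1.    -0.   ] z [-0. -0. -1.] yaw of tooly deg 89.9
to go tool mm [-0.4  0.2  1.9]
```

View pics/s15y.png

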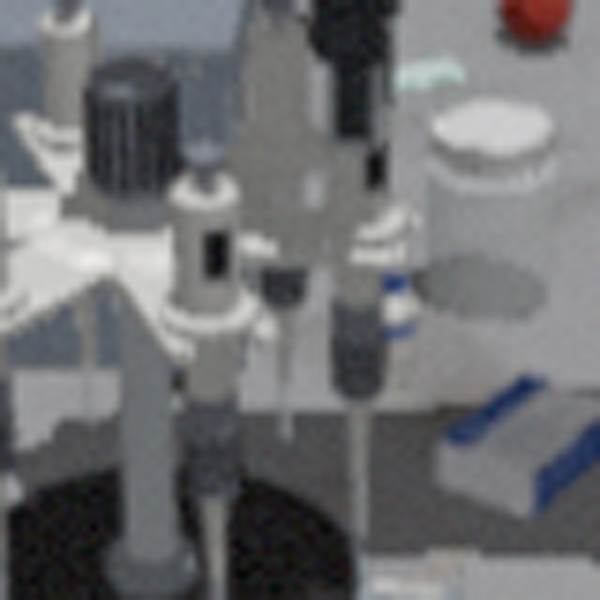

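{"api": "servo_tool", "payload": {"increments": [[0, 0, 1, 0, -1], [0, 0, 0, 0, -1], [0, 0, 0, 0, -1]]}}

```text
t: 18.55
tcp_pos: [0.4617, 0.0768, 0.1991]
ee_rot: [0.003, 3.142, 0.0]
wrist_force: [0.1, -0.5, -1.0]
grip_width: 0.282
```

{"api": "servo_tool", "payload": {"increments": [[0, 0, 1, 0, -1], [0, 0, 0, 0, -1], [0, 0, 0, 0, -1]]}}

```text
t: 18.8
tcp_pos: [0.4619, 0.0768, 0.1983]
ee_rot: [0.003, 3.141, 0.0]
wrist_force: [0.3, -0.7, 3.7]
grip_width: 0.284
```

{"api": "servo_tool", "payload": {"increments": [[0, 0, 1, 0, -1], [0, 0, 0, 0, -1], [0, 0, 0, 0, -1]]}}

```text
t: 19.05
tcp_pos: [0.4622, 0.0768, 0.1981]
ee_rot: [0.003, 3.14, 0.0]
wrist_force: [-3.6, -1.0, 16.5]
grip_width: 0.287
```

{"api": "servo_tool", "payload": {"increments": [[0, 0, -1, 0, -1], [0, 0, 0, 0, -1], [0, 0, 0, 0, 0], [0, 0, 0, 0, 0], [0, 0, 0, 0, 0], [0, 0, 0, 0, 0], [0, 0, 0, 0, 0]]}}

```text
t: 19.63
tcp_pos: [0.4617, 0.0768, 0.198]
ee_rot: [-0.003, -3.141, 0.0]
wrist_force: [-1.2, 0.0, -0.5]
grip_width: 0.497
```

```bash
python3 -c "
from h import *
st()
s=snap('side','s16.png')
cv2.imwrite('pics/s16y.png',cv2.resize(s[160:240,220:300,::-1],(600,600),interpolation=cv2.INTER_CUBIC))
"
```

```text
t 19.63 tcp [0.4617 0.0768 0.198 ] q [ 0.165  0.148 -0.123  1.3   -0.     0.166] grip 0.497 F [-1.2  0.  -0.5]
toolx [-1.     0.002  0.   ] tooly [ 0.002  1.    -0.   ] z [-0. -0. -1.] yaw of tooly deg 89.9
```

View pics/s16y.png

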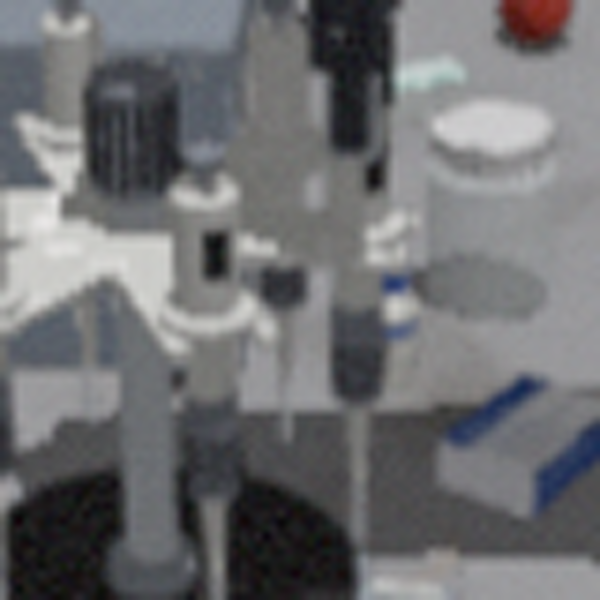

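{"api": "servo_tool", "payload": {"increments": [[0, 0, 0, 0, 0.6], [0, 0, 0, 0, 0.6], [0, 0, 0, 0, 0.6], [0, 0, -10, 0, 0.6], [0, 0, -15, 0, 0.6], [0, 0, -20, 0, 0.6], [0, 0, -25, 0, 0.6], [0, 0, -25, 0, 0.6], [0, 0, -25, 0, 0.6], [0, 0, 0, 0, 0.6]]}}

```text
t: 20.52
tcp_pos: [0.4628, 0.0769, 0.3229]
ee_rot: [0.003, 3.136, 0.001]
wrist_force: [0.8, 0.5, 0.3]
grip_width: 0.8
```

{"api": "servo_tool", "payload": {"increments": [[0, 25, 0, 0, 0.6], [0, 30, 0, 0, 0.6], [0, 30, 0, 0, 0.6], [0, 30, 0, 0, 0.6], [0, 30, 0, 0, 0.6], [0, 30, 0, 0, 0.6], [0, 30, 0, 0, 0.6], [0, 25, 0, 0, 0.6], [0, 0, 0, 0, 0.6], [0, 0, 0, 0, 0.6]]}}

```text
t: 21.35
tcp_pos: [0.4618, 0.3077, 0.3179]
ee_rot: [0.0, -3.141, 0.001]
wrist_force: [-0.3, -0.8, 0.1]
grip_width: 0.8
```

```bash
python3 -c "
from h import *
st()
s=snap('side','s17.png');t=snap('top','t17.png')
cv2.imwrite('pics/s17y.png',cv2.resize(s[130:280,190:310,::-1],(480,600),interpolation=cv2.INTER_CUBIC))
cv2.imwrite('pics/t17z.png',cv2.resize(t[130:270,105:305,::-1],(800,560),interpolation=cv2.INTER_CUBIC))
"
```

```text
t 21.35 tcp [0.4618 0.3077 0.3179] q [ 0.588  0.359  0.456  1.669 -0.     0.588] grip 0.8 F [-0.3 -0.8  0.1]
toolx [-1. -0.  0.] tooly [-0.  1. -0.] z [-0. -0. -1.] yaw of tooly deg 90.01
```

View pics/s17y.png

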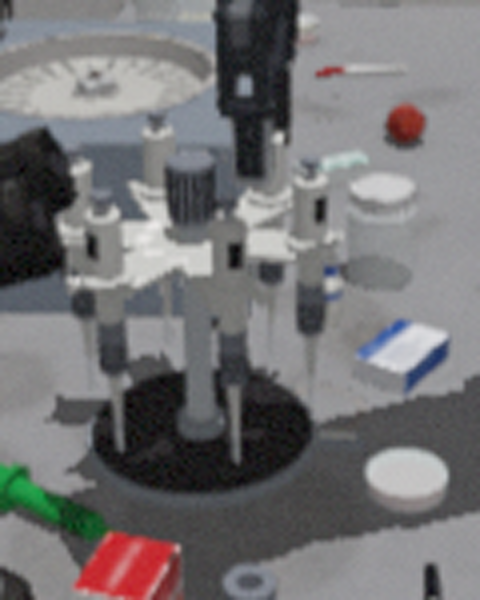

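View pics/t17z.png

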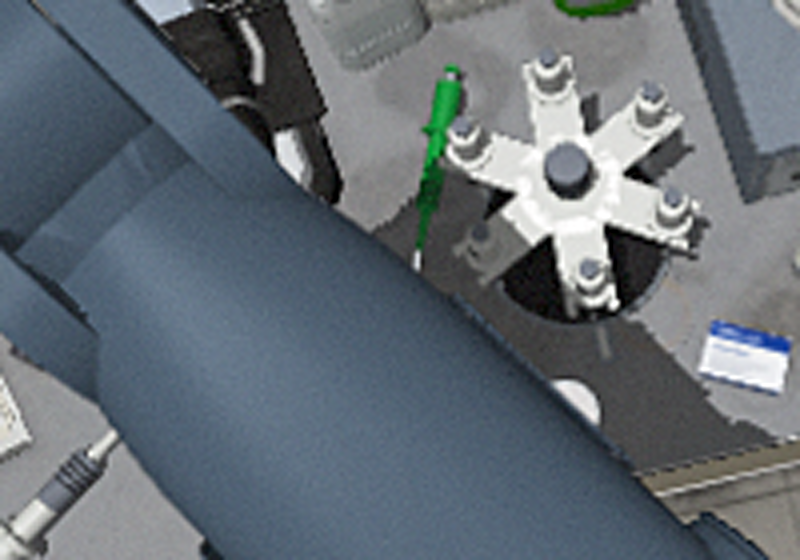

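```bash
python3 - <<'E'
from h import *
T=lambda u,v:(105+u/4-.375,130+v/4-.375)
S=lambda u,v:(190+u/4-.375,130+v/4-.375)
q=onz('top',*T(588,267),.255);print(q, tri(*S(311,165),*T(588,267)))
for p in [(547,56),(651,90),(463,127),(673,197),(482,229)]: print(onz('top',*T(*p),.255))
c=np.array([.5542,.073]);print(np.hypot(*(q[:2]-c)))
for n,p in (('flange',[.4645,.0755,.185]),('top',[.4645,.0755,.255]),('tip',[.4645,.0755,.04])): print(n,(proj('side',p)-[190,130]+.375)*4)
print('dish/pack',onz('side',*S(406,474),.016),onz('side',*S(402,352),.024))
E
python3 -c "
import cv2
s=cv2.imread('pics/s17.png')
cv2.imwrite('pics/s17x.png',cv2.resize(s[165:240,240:300],(480,600),interpolation=cv2.INTER_CUBIC))"
```

```text
[0.46527254 0.07640113 0.255     ] (array([0.46447081, 0.07621684, 0.24872795]), np.float64(0.004256841075624834))
[0.64461977 0.07102846 0.255     ]
[ 0.59725941 -0.00501521  0.255     ]
[0.6003034  0.14974808 0.255     ]
[ 0.50593643 -0.00178194  0.255     ]
[0.51389482 0.15160612 0.255     ]
0.08899248087330279
flange [308.47935638 242.14875718]
top [308.20156953 155.99728896]
tip [308.99688735 404.88743057]
dish/pack [0.38407986 0.12558774 0.016     ] [ 0.39683341 -0.04076421  0.024     ]
```

View pics/s17x.png

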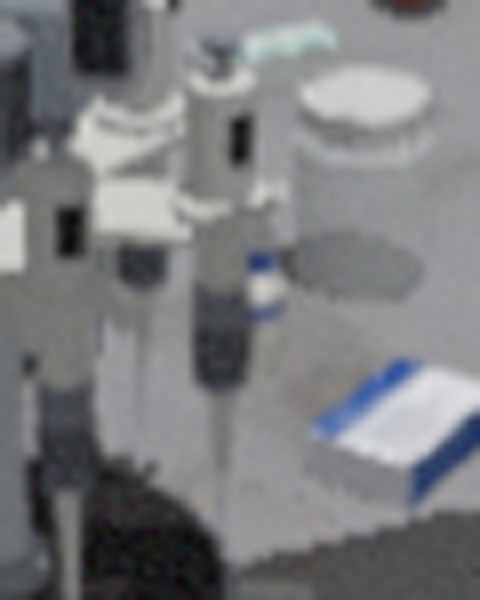

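```bash
python3 -c "
from h import *
print(job_done())"
```

```text
the job is handed in; nothing more can be done
None
```

I turned the carousel about 153° clockwise by its knob, so the empty fork now faces the front. Then I lifted the small white/grey pipette out of the bench holder, slid it into that fork, released it and backed the arm away. I handed the job in at about 21 s. The hand-in gives no verdict, so the checks below are my own.

**Last checks that agreed:**
- **Fork direction:** it measured 178.4° against about 178.6° for the pointer, well within the 20 mm tolerance.
- **Hanging position:** the pipette sits about 89 mm from the turning axis, against 90 mm nominal. It looks upright in both views, with its tip directly below the plunger.
- **Seating height:** while lowering, the flange met the prongs at tool height 0.198 m, as worked out beforehand.
- **Arm clear:** the force on the tool read about zero, and the arm was well away from everything.
- **Bystanders:** the pack and dish looked unmoved. I didn't measure the box, jar and dropper again at the end.

**What disagreed or went wrong:**
- **Camera mismatch:** the two cameras and the arm disagreed by about 2–5 mm. The side camera reads tall objects several millimetres too low. The final pipette top came out at 0.249 m instead of 0.255 m, and the knob showed the same bias.
- **Fallen look-alikes:** the green pipette and the larger white one, which had been standing free, were lying on the table by the time of my second look. I don't think the arm touched them, but I didn't see them fall. Both stayed on the table.

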